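Press the oiled jar's lid home

ROBOT

A 6-joint arm with a two-finger parallel gripper is mounted at the origin on a cart in front of the work surface, level with it; the furniture and walls round the work are solid. World frame = base frame: x ahead of the robot, y to its left, z up, the work surface at z = 0. Lengths are in m, angles in rad, forces in N, time in s.
With the tool pointing down it reaches from about 0.275 to 0.75 m from the base axis. Payload 10.2 kg.
Tool frame: the origin (TCP) lies at the centre of the arm's flange, where the gripper is bolted on; the fingertips stand 166 mm ahead of it and the grasp point (between the pads) lies 147 mm ahead of it; z points along the fingers, x is the direction in which the jaws open and shut, and the axes are right-handed (so a half turn about z gives the same grasp; the last joint's range is limited). The gripper opens to 88 mm and grips with 3 to 60 N. Pads are 18 mm wide; open, the fingers measure 123 mm over their backs; the gripper's body (75 mm by 187 mm) begins 45 mm behind the grasp point.
Start: joints at [0.954, 0.313, 1.498, -0, 1.331, -0.223], TCP at [0.201, 0.485, 0.405] pointing down, gripper open.
Joint ranges: [-2.94, 2.94], [-0.97, 2.17], [0.19, 2.56], [-1.23, 4.37], [0.02, 3.11], [-2.88, 2.88]. Speed limits (rad/s): [2.39, 2.39, 3.01, 3.14, 3.14, 3.14].

INTERFACE

Orientations are given as a 3x3 rotation matrix whose columns are the frame's x, y, z axes.
In Python, from cell import manip gives the robot as it stands.
- The arm moves only by the tool step_arm, never from a script. Its argument "commands" is a list that holds one entry, the list of rows, each a list of 6 numbers: the shift along the tool's x, y, z in cm, then the turn, a rotation vector about the tool's x, y, z in degrees. A call has 1 to 20 rows; each row is the pose to reach, as a shift and turn from the pose commanded when the call began, along the tool's axes at that moment; what a row does not reach only later rows make up. A row lasts 1/10 s, in which the tool goes at most 50 mm and 8.59 degrees, less where a joint would pass 70% of its speed; a pose out of reach is approached as far as the arm can. A call with a gripper value outside its range is refused whole. "hand" is the gripper command: -1 is fully open, 1 is shut, values between are in proportion, set as the call begins (left out, the last holds). The fingers move at their own pace and stop on an object; "newtons" is the grip in N (left out, the last holds). Time passes only in rows, so rows that repeat a pose let the fingers close. It gives the time, the measured TCP pose, the force and the opening at its end, in the units of the state.
- manip.observe(): the state, without advancing time (a new reading comes with each control period).
- manip.capture(name): name is "scene" or "top" or "wrist"; returns a dict with "color" (400x640x3 uint8, blue, green, red), "camera_matrix" (3x3 intrinsics, pixels), "view" (4x4, takes a point from world to camera coordinates). Camera axes: x right, y up, looking along -z (the intrinsics and any distortion apply to the point x, -y, -z); pixel columns grow to the right and rows downward; lengths in m; the calibration is good to about 2 mm. A picture is of the moment at which its call begins. There is no depth.
- manip.hand_in(): hands the job in, once; it reports no verdict.
The state is a dict: "time_s": time; "q": joint angles; "qvel": joint speeds; "effort": joint torques, N m; "position": TCP position; "tool_rot": TCP orientation; "ft_force": force on the tool from outside, world axes, zero at the start; "ft_torque": the same for the moment, N m; "gripper_width": opening from 0.0 (shut) to 1.0 (fully open).
Only numpy, scipy, OpenCV 4.12 (cv2) and the standard library are available. Lean on these libraries where they do the work, as an engineer would, in place of code of your own. Each camera call takes 0.05 s, during which the arm holds its last target.

TASK

All three turned jars stand with their lids not quite down. With the fingertips, gently press down the lid of the oiled amber jar until it is fully home, leave that jar standing where it is, and move your hand clear. Do not pick anything up, do not touch the two pale jars, whose lids must stay up so that the glue inside can dry, and do not disturb the other things on the table.

Things in the scene. Friction and masses are not known exactly. Their poses are not given: they have to be found in the camera images.
- amber_jar: the oiled, amber-brown turned wooden jar, 47 mm across, body 44 mm high, with a lift-off lid that ends in a small round knob; 73 mm high overall with the lid home, more by the lid's raise. Loose, upright, about 40 to 75 g. Origin at the centre of its underside, z up.
- amber_jar_lid (a joint): amber jar's lid: height in m of the lid above its seat: 0 is home, it starts 0.006 to 0.009 up (the lid sits stiffly in the mouth and stays where it is left; about 0.3 N beyond its weight moves it). There is no spring; at 0 it meets the rigid rim.
- amber_jar_knob (a point): amber jar's lid: centre of the top of the knob, 0.073 m above the table plus the lid's raise; the knob is about 14 mm across
- pale_jar_a: pale, bare (one of two) turned wooden jar, 47 mm across, body 44 mm high, with a lift-off lid that ends in a small round knob; 73 mm high overall with the lid home, more by the lid's raise. Loose, upright, about 40 to 75 g. Origin at the centre of its underside, z up. Not to be touched.
- pale_jar_b: pale, bare (one of two) turned wooden jar, 47 mm across, body 44 mm high, with a lift-off lid that ends in a small round knob; 73 mm high overall with the lid home, more by the lid's raise. Loose, upright, about 40 to 75 g. Origin at the centre of its underside, z up. Not to be touched.
- pale_jar_a_lid (a joint): that pale jar's lid: height in m above its seat, starts 0.006 to 0.009 and must stay up
- pale_jar_b_lid (a joint): that pale jar's lid: height in m above its seat, starts 0.006 to 0.009 and must stay up
- oiled_house: amber toy house, 58x56x125 mm, loose bystander; origin at the centre of its underside
- oiled_tower: amber round toy tower, 47 mm across, 128 mm high, loose bystander; origin at the centre of its underside
- sanding_block: cork sanding block, 39x65x28 mm, loose bystander; origin at the centre of its underside
- mug: white mug with blue dots, 92x127x93 mm with its handle, loose bystander; origin at the middle of its underside's extents
- tape: roll of masking tape lying flat, 104 mm across, 25 mm high, loose bystander; origin at the centre of its underside
- spatula: small flat wooden spatula blank, 120x26x6 mm, loose bystander; origin at the centre of its underside
Things that resemble listed ones, but are neither listed nor needed, are in the scene too. What is shaped like the amber_jar but purple is not meant.

How it is judged:
By the outcome, as a careful person would: the job done as asked, in the order asked, and still so for the second after the job is handed in, with the robot touching nothing.
It also fails if it takes over 29 s, if anything falls off the work surface, if the arm or the gripper's body presses on something with over 40 N, if the wrist force passes 120 N, or if a joint passes its speed limit or range.

## Working session

There is one attempt and no reset: what is moved stays moved. The work goes in short steps, Python scripts to look and compute and a tool call to move; the robot and the scene stay as the last step left them, time stands still between calls to the robot, and variables do not carry over. Pictures are saved under pics/ and viewed, and the job is handed in when it is done.

Besides the shell and the picture viewer there is one more tool, called after ">>>" by a JSON object that holds its "api" and its "payload", one argument or row to a line. step_arm: Moves the arm, as the interface text tells. Its arguments: {"type":"object","properties":{"commands":{"type":"array"},"hand":{"type":"number"},"newtons":{"type":"number"}},"required":["commands"]}

```bash
mkdir -p pics; python3 - <<'E'
from cell import manip
import cv2,pickle
D={}
for n in("scene","top","wrist"):
    c=manip.capture(n);D[n]=c;cv2.imwrite(f"pics/{n}0.png",c["color"])
    print(n,c["camera_matrix"].round(1).tolist(),c["view"].round(3).tolist(),[k for k in c])
pickle.dump(D,open("cap0.pkl","wb"))
s=manip.observe();print(s["time_s"],s["position"],s["tool_rot"],s["ft_force"],s["gripper_width"])
E
```

```text
scene [[510.4, 0.0, 320.6], [0.0, 510.4, 199.0], [0.0, 0.0, 1.0]] [[-0.643, -0.766, -0.007, 0.354], [0.586, -0.498, 0.639, -0.402], [-0.493, 0.407, 0.769, -1.515], [0.0, 0.0, 0.0, 1.0]] ['color', 'camera_matrix', 'view']
top [[505.0, 0.0, 317.8], [0.0, 505.0, 203.9], [0.0, 0.0, 1.0]] [[0.006, -1.0, -0.005, -0.017], [0.999, 0.006, 0.054, -0.562], [-0.054, -0.005, 0.999, -1.909], [0.0, 0.0, 0.0, 1.0]] ['color', 'camera_matrix', 'view']
wrist [[298.1, 0.0, 320.9], [0.0, 298.1, 198.3], [0.0, 0.0, 1.0]] [[0.384, 0.923, -0.0, -0.524], [-0.883, 0.367, -0.293, 0.04], [-0.27, 0.113, 0.956, -0.389], [0.0, 0.0, 0.0, 1.0]] ['color', 'camera_matrix', 'view']
0.15 [0.20145252 0.48479381 0.40431238] [[ 3.83693891e-01  9.23460185e-01 -5.33414080e-04]
 [ 9.23459897e-01 -3.83694209e-01 -7.56414701e-04]
 [-9.03186753e-04 -2.02354811e-04 -9.99999572e-01]] [-0.98414532  0.57880475 -0.54437016] 1.0070007889514618
```

View pics/scene0.png

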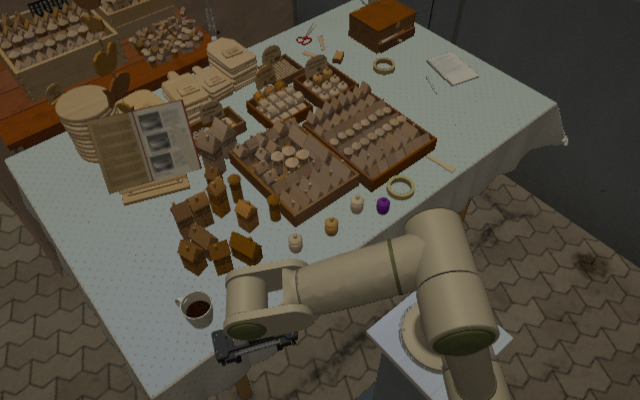

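View pics/top0.png

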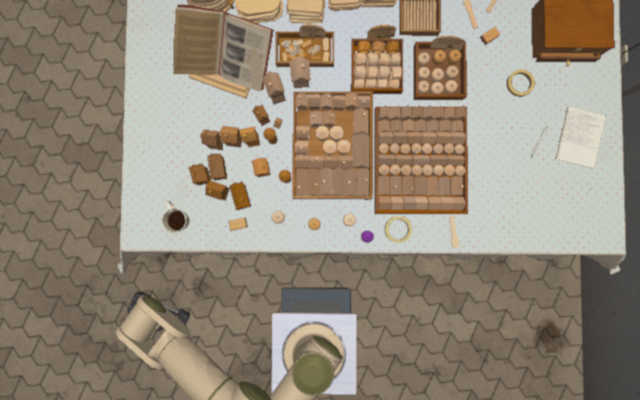

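View pics/wrist0.png

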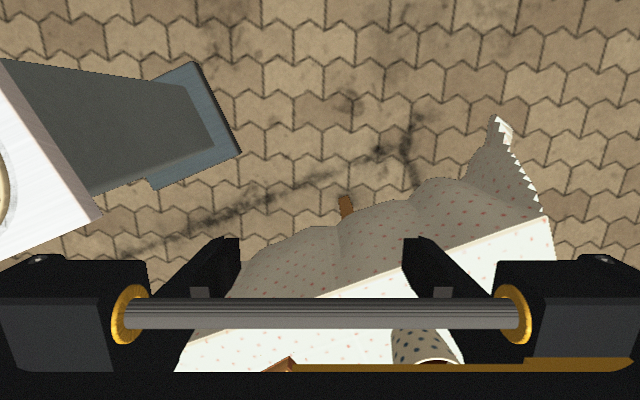

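Jar-like candidates, scene pixel / top pixel: 
- pale jar (295,242)/(278,217)
- amber jar (331,226)/(314,224)
- pale jar (357,203)/(349,219)
- purple jar (383,205)/(367,236)
- round amber tower (275,208)/(285,175)

By the description I want the one at (331,226)/(314,224). Next I'll check a close crop and measure.

```bash
cat > h.py <<'E'
import numpy as np
def ray(c,u,v):
    K=c["camera_matrix"];V=c["view"];R=V[:3,:3];t=V[:3,3]
    d=np.array([(u-K[0,2])/K[0,0],-(v-K[1,2])/K[1,1],-1.]);d=R.T@d
    return -R.T@t,d/np.linalg.norm(d)
def plane(c,u,v,z):
    o,d=ray(c,u,v);return o+d*(z-o[2])/d[2]
def tri(rs):
    A=sum(np.eye(3)-np.outer(d,d) for o,d in rs);b=sum((np.eye(3)-np.outer(d,d))@o for o,d in rs)
    return np.linalg.solve(A,b)
def proj(c,p):
    K=c["camera_matrix"];q=c["view"]@np.r_[p,1];return K[0,0]*q[0]/-q[2]+K[0,2],K[1,2]-K[1,1]*q[1]/-q[2]
E
python3 - <<'E'
import pickle,cv2,numpy as np
from h import *
D=pickle.load(open("cap0.pkl","rb"))
a=D["scene"]["color"][185:265,275:405];b=D["top"]["color"][200:250,260:390]
a=cv2.resize(a,None,fx=6,fy=6,interpolation=cv2.INTER_CUBIC);b=cv2.resize(b,None,fx=6,fy=6,interpolation=cv2.INTER_CUBIC)
im=np.vstack([a[:300],b[:300]]);cv2.imwrite("pics/crop0.png",im)
for n,(u,v) in dict(amber=(314,224),paleL=(278,217),paleR=(349,219),purple=(367,236)).items(): print(n,plane(D["top"],u,v,0.05).round(3))
E
```

```text
amber [ 0.485 -0.     0.05 ]
paleL [0.51  0.134 0.05 ]
paleR [ 0.504 -0.131  0.05 ]
purple [ 0.442 -0.198  0.05 ]
```

View pics/crop0.png

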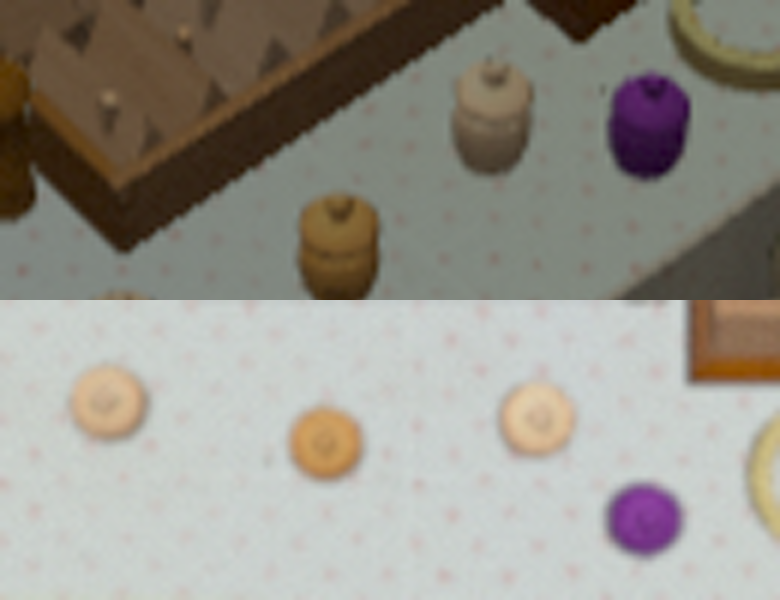

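The crop confirms it. The amber jar is at scene (331,226)/top (314,224), with pale jars on either side about 13 cm away and the purple one further right. Next I'll locate the knob precisely.

```bash
python3 - <<'E'
import pickle,cv2,numpy as np
from h import *
from cell import manip
D=pickle.load(open("cap0.pkl","rb"))
hsv=cv2.cvtColor(D["top"]["color"],cv2.COLOR_BGR2HSV)
m=((hsv[...,1]>90)).astype(np.uint8);n,l,st,ce=cv2.connectedComponentsWithStats(m)
i=l[224,314];print(st[i],ce[i]);c=ce[i]
print("disc at lid z .058",plane(D["top"],*c,.058).round(4), "width m",st[i][2]*1.85/505)
t=(314.2,223.5);s=(331.8,218.8)
p=tri([ray(D["top"],*t),ray(D["scene"],*s)]);print("knob tri",p.round(4))
print("knob top@.080",plane(D["top"],*t,.08).round(4),"scene@.078",plane(D["scene"],*s,.078).round(4))
o=manip.observe();R=o["tool_rot"]
tgt=np.r_[plane(D["top"],*t,.08)[:2],0.30]
print("shift cm",(R.T@(tgt-o["position"])*100).round(2))
E
```

```text
[309 218  11  12  98] [313.8877551 223.5      ]
disc at lid z .058 [ 4.867e-01 -1.000e-04  5.800e-02] width m 0.0402970297029703
knob tri [4.882e-01 4.000e-04 7.870e-02]
knob top@.080 [ 0.4864 -0.0015  0.08  ] scene@.078 [0.4904 0.0019 0.078 ]
shift cm [-33.97  44.97  10.45]
```

>>> {"api": "step_arm", "payload": {
  "commands": [
    [[-4,5.3,1,0,0,0],[-7.5,10,2,0,0,0],[-11,14.6,3,0,0,0],[-14.5,19.3,3.5,0,0,0],[-18,24,4,0,0,0],[-21.5,28.6,5,0,0,0],[-25,33.3,5.5,0,0,0],[-28,37.3,6,0,0,0],[-30.5,40.6,7,0,0,0],[-32.5,43.3,7.5,0,0,0],[-33.5,44.6,8,0,0,0],[-33.8,45,8,0,0,0],[-33.8,45,8,0,0,0],[-33.8,45,8,0,0,0],[-33.8,45,8,0,0,0],[-33.8,45,8,0,0,0]]
  ],
  "hand": 1,
  "newtons": 10
}}

```text
time_s: 1.75
position: [0.4869, 0.0013, 0.3251]
tool_rot: [[0.382, 0.924, 0.001], [0.924, -0.382, -0.0], [0.0, 0.001, -1.0]]
ft_force: [0.1, -0.6, 0.0]
gripper_width: 0.002
```

```bash
python3 - <<'E'
from cell import manip
import cv2,pickle
from h import *
D={}
for n in("scene","top","wrist"):
    c=manip.capture(n);D[n]=c;cv2.imwrite(f"pics/{n}1.png",c["color"])
pickle.dump(D,open("cap1.pkl","wb"))
s=manip.observe();print(s["time_s"],s["position"].round(4),s["tool_rot"].round(3),s["ft_force"].round(2),s["gripper_width"])
import numpy as np
p=s["position"]+s["tool_rot"][:,2]*.166
for n in D: print(n,"tip",proj(D[n],p),"knob",proj(D[n],np.array([.488,0,.08])))
E
```

```text
1.9 [0.4871 0.0007 0.325 ] [[ 0.383  0.924  0.   ]
 [ 0.924 -0.383 -0.   ]
 [ 0.     0.    -1.   ]] [ 0.21  0.59 -0.09] 0.009136760932549374
scene tip (np.float64(333.00525857521774), np.float64(203.7735256478927)) knob (np.float64(332.71592081950956), np.float64(218.57420368669773))
top tip (np.float64(313.3021392252432), np.float64(222.91602950359916)) knob (np.float64(313.78732857853146), np.float64(223.05015890788547))
wrist tip (np.float64(321.05548236878013), np.float64(253.557969079063)) knob (np.float64(320.5067579153021), np.float64(207.96547243796618))
```

View pics/wrist1.png

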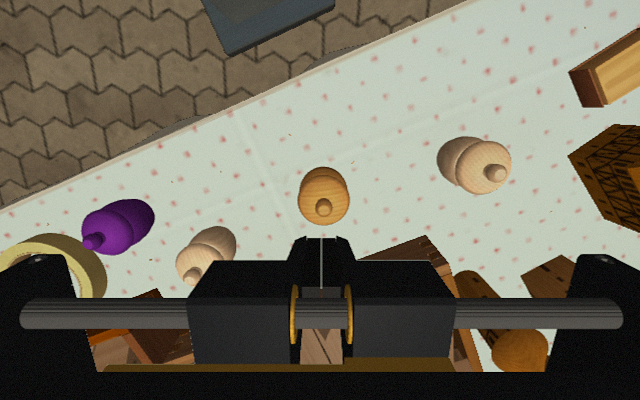

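View pics/scene1.png

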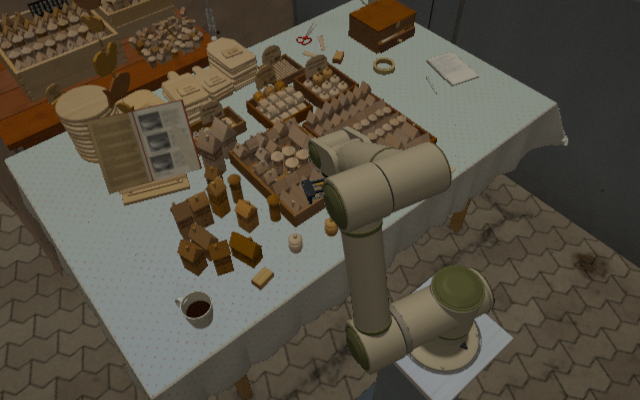

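The wrist view shows the jar under the closed fingers, with its knob at (323,208) against a predicted (320.5,208), so about 2 mm off. I'll correct that while descending.

>>> {"api": "step_arm", "payload": {
  "commands": [
    [[0.2,0.1,2,0,0,0],[0.2,0.1,4,0,0,0],[0.2,0.1,5.5,0,0,0],[0.2,0.1,6.5,0,0,0],[0.2,0.1,7,0,0,0],[0.2,0.1,7,0,0,0],[0.2,0.1,7,0,0,0]]
  ]
}}

```text
time_s: 2.6
position: [0.4892, 0.0015, 0.2553]
tool_rot: [[0.384, 0.923, 0.001], [0.923, -0.384, -0.0], [0.0, 0.001, -1.0]]
ft_force: [0.2, 1.2, 0.7]
gripper_width: 0.008
```

```bash
python3 - <<'E'
from cell import manip
import cv2
from h import *
c=manip.capture("wrist");cv2.imwrite("pics/wrist2.png",c["color"])
c=manip.capture("scene");cv2.imwrite("pics/scene2c.png",cv2.resize(c["color"][180:260,280:380],None,fx=6,fy=6,interpolation=2))
for i in range(3):
  s=manip.observe();print(s["time_s"],s["position"].round(4),s["ft_force"].round(2))
E
```

```text
2.7 [0.4892 0.0015 0.2553] [ 0.03  0.61 -0.03]
2.7 [0.4892 0.0015 0.2553] [ 0.03  0.61 -0.03]
2.7 [0.4892 0.0015 0.2553] [ 0.03  0.61 -0.03]
```

View pics/wrist2.png

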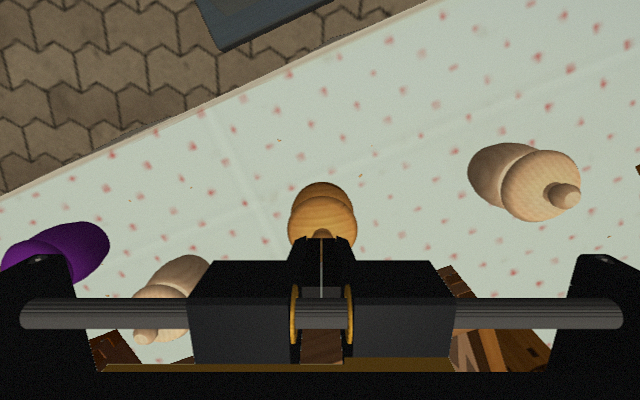

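View pics/scene2c.png

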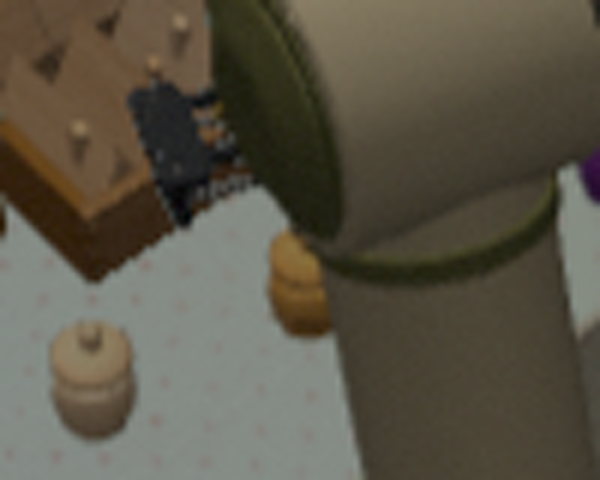

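The fingers are centred over the knob (322 against finger gap 321) and the tips are about 9 cm up. Now a slow descent, stopping just short of home.

>>> {"api": "step_arm", "payload": {
  "commands": [
    [[0,0,0.4,0,0,0],[0,0,0.6,0,0,0],[0,0,0.8,0,0,0],[0,0,0.9,0,0,0],[0,0,1.0,0,0,0],[0,0,1.1,0,0,0],[0,0,1.2,0,0,0],[0,0,1.3,0,0,0],[0,0,1.4,0,0,0],[0,0,1.5,0,0,0],[0,0,1.5,0,0,0]]
  ]
}}

```text
time_s: 3.8
position: [0.489, 0.0015, 0.2397]
tool_rot: [[0.384, 0.923, -0.0], [0.923, -0.384, -0.0], [-0.0, -0.0, -1.0]]
ft_force: [-0.5, -0.1, 0.2]
gripper_width: -0.0
```

```bash
python3 - <<'E'
from cell import manip
s=manip.observe();print(s["time_s"],s["position"].round(5),s["ft_force"].round(2),s["ft_torque"].round(2))
E
```

```text
3.8 [0.48902 0.00149 0.23967] [-0.5  -0.07  0.19] [-0.01  0.03  0.07]
```

Tips are at 73.7 mm. I'll continue in 0.5 mm steps until the force rises at the rim.

>>> {"api": "step_arm", "payload": {
  "commands": [
    [[0,0,0.05,0,0,0],[0,0,0.05,0,0,0],[0,0,0.05,0,0,0]]
  ]
}}

```text
time_s: 4.1
position: [0.4891, 0.0015, 0.2394]
tool_rot: [[0.384, 0.923, 0.0], [0.923, -0.384, -0.0], [0.0, 0.0, -1.0]]
ft_force: [-0.6, 0.8, 4.3]
gripper_width: 0.005
```

>>> {"api": "step_arm", "payload": {
  "commands": [
    [[0,0,0.05,0,0,0],[0,0,0.05,0,0,0],[0,0,0.05,0,0,0]]
  ]
}}

```text
time_s: 4.4
position: [0.4892, 0.0014, 0.2393]
tool_rot: [[0.384, 0.923, 0.001], [0.923, -0.384, -0.0], [0.0, 0.001, -1.0]]
ft_force: [-1.1, -0.1, 7.5]
gripper_width: 0.005
```

Rigid contact: 7.5 N at a tip height of 73.3 mm, matching the knob's home height of 73 mm. I'll lift straight off slowly, then move clear.

>>> {"api": "step_arm", "payload": {
  "commands": [
    [[0,0,-0.2,0,0,0],[0,0,-0.6,0,0,0],[0,0,-1.5,0,0,0],[0,0,-3,0,0,0],[0,0,-6,0,0,0],[0,0,-9,0,0,0],[0,0,-12,0,0,0],[0,0,-15,0,0,0],[3.5,-4.7,-16,0,0,0],[7,-9.4,-16,0,0,0],[10.5,-14,-16,0,0,0],[14,-18.7,-16,0,0,0],[17.5,-23.4,-16,0,0,0],[21,-28,-16,0,0,0],[24,-32,-16,0,0,0],[26,-34.5,-16,0,0,0],[27,-36,-16,0,0,0],[27,-36,-16,0,0,0],[27,-36,-16,0,0,0],[27,-36,-16,0,0,0]]
  ]
}}

```text
time_s: 6.4
position: [0.2607, 0.3883, 0.3989]
tool_rot: [[0.385, 0.923, 0.0], [0.923, -0.385, -0.0], [-0.0, 0.0, -1.0]]
ft_force: [0.4, -0.4, 0.2]
gripper_width: 0.006
```

```bash
python3 - <<'E'
from cell import manip
import cv2,pickle
from h import *
D0=pickle.load(open("cap0.pkl","rb"))
o=[]
for n,(r0,r1,c0,c1) in dict(scene=(190,262,270,400),top=(200,250,260,390)).items():
    c=manip.capture(n)
    for im in (D0[n]["color"],c["color"]): o.append(cv2.resize(im[r0:r1,c0:c1],(520,(r1-r0)*4),interpolation=2)[:])
    print(n,cv2.absdiff(D0[n]["color"],c["color"])[200:240,265:390].mean())
h=lambda a,b:np.hstack([a,b])
im=np.vstack([h(o[0],o[1]),h(o[2],o[3])]);im=cv2.resize(im,(800,int(im.shape[0]*800/1040)));cv2.imwrite("pics/cmp.png",im)
s=manip.observe();print(s["time_s"],s["position"].round(3),s["ft_force"].round(2))
E
```

```text
scene 12.0108
top 1.5398
6.5 [0.261 0.388 0.399] [-0.11 -0.32 -0.06]
```

View pics/cmp.png

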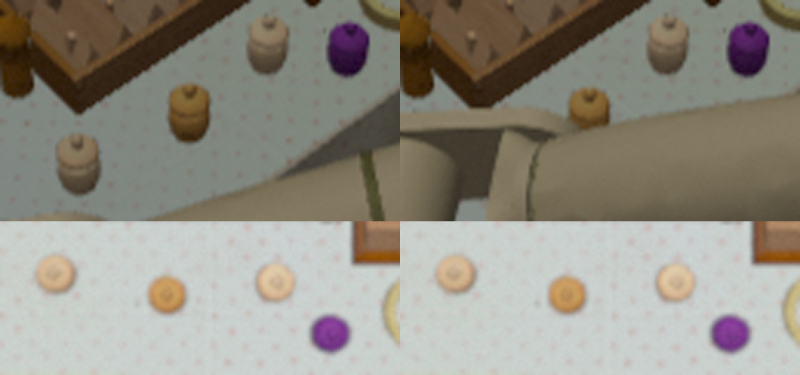

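In the top view all the jars are unmoved, and in the scene view the amber knob sits lower. The arm hides the jar's seam, so I'll back off a little further for one clear view.

>>> {"api": "step_arm", "payload": {
  "commands": [
    [[3,-4,-1,0,0,0],[6,-8,-1,0,0,0],[8,-10,-1,0,0,0],[8,-10,-1,0,0,0],[8,-10,-1,0,0,0],[8,-10,-1,0,0,0]]
  ]
}}

```text
time_s: 7.1
position: [0.1995, 0.5002, 0.4088]
tool_rot: [[0.385, 0.923, 0.0], [0.923, -0.385, -0.0], [-0.0, 0.0, -1.0]]
ft_force: [0.9, -0.6, -0.1]
gripper_width: 0.004
```

```bash
python3 - <<'E'
from cell import manip
import cv2,pickle
from h import *
D0=pickle.load(open("cap0.pkl","rb"))
c=manip.capture("scene")
im=np.hstack([cv2.resize(x[195:260,285:365],(400,325),interpolation=2) for x in (D0["scene"]["color"],c["color"])])
cv2.imwrite("pics/cmp2.png",im)
d=cv2.absdiff(D0["scene"]["color"],c["color"]).max(2)[:232,:];ys,xs=np.where(d>45);print(len(ys),list(zip(xs,ys))[:12])
s=manip.observe();print(s["time_s"],np.abs(s["qvel"]).max())
E
```

```text
138 [(np.int64(433), np.int64(209)), (np.int64(434), np.int64(209)), (np.int64(435), np.int64(209)), (np.int64(436), np.int64(209)), (np.int64(437), np.int64(209)), (np.int64(438), np.int64(209)), (np.int64(439), np.int64(209)), (np.int64(440), np.int64(209)), (np.int64(441), np.int64(209)), (np.int64(442), np.int64(209)), (np.int64(443), np.int64(209)), (np.int64(428), np.int64(210))]
7.15 0.004183285959151496
```

View pics/cmp2.png

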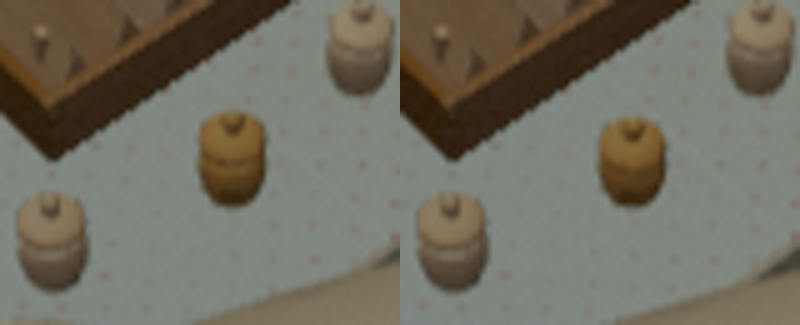

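The before/after pair (left/right) shows the amber jar's seam gap closed, with the jar still in place. Both pale lids are still up, and everything else is unchanged.

```bash
python3 -c "
from cell import manip
print(manip.hand_in())"
```

```text
the job is handed in; nothing more can be done
None
```

I pressed the amber jar's lid fully down with the closed fingertips and moved the hand clear. The job was handed in at about 7.2 s, well under the 29 s limit.

- **Lid home:** the fingertips met firm resistance at 73.3 mm, against 73 mm for the knob with the lid home. The last force reading there was 7.5 N.
- **After the press:** the scene picture shows the amber jar's seam closed and the jar where it stood. The pale jars' seams still show, and the top view shows neither jar moved.
- **Other things on the table:** I saw nothing else disturbed. That check covered the jars, their near surroundings and the upper part of the scene picture, where the changes I looked at were near the arm (the arm itself, as far as I can tell).
- **Disagreements:** the top, scene and wrist views of the knob differed by about 2–4 mm. I corrected the position from the wrist view before pressing.

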